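# Clamp the template of a vacuum blotting manifold evenly with its four tommy-bar screws

### The arm

A 7-joint arm with a two-finger parallel gripper is mounted at the origin on a cart in front of the work surface, level with it; the furniture and walls round the work are solid. World frame = base frame: x ahead of the robot, y to its left, z up, the work surface at z = 0. Lengths are in m, angles in rad, forces in N, time in s.
With the tool pointing down it reaches from about 0.35 to 0.9 m from the base axis. Payload 8.1 kg.
Tool frame: the origin (TCP) lies at the centre of the arm's flange, where the gripper is bolted on; the fingertips stand 178 mm ahead of it and the grasp point (between the pads) lies 159 mm ahead of it; z points along the fingers, y is the line along which they close (so a half turn about z gives the same grasp; the last joint's range is limited). The gripper opens to 92 mm and grips with 3 to 60 N. Pads are 19 mm wide; open, the fingers measure 130 mm over their backs; the gripper's body (75 mm by 190 mm) begins 47 mm behind the grasp point.
Start: joints at [1.221, 0.434, 0.025, 1.573, -0.012, 1.134, -0.075], TCP at [0.153, -0.606, 0.405] pointing down, gripper open.
Joint ranges: [-2.62, 2.62], [-0.44, 2.09], [-1.27, 1.32], [0.08, 2.57], [-1.32, 4.46], [0.12, 2], [-2.74, 2.74]. Speed limits (rad/s): [2.22, 2.22, 3.01, 3.01, 3.14, 3.14, 3.14].

### API

Orientations are given as a rotation vector (axis times angle).
In Python, from cell import arm gives the robot as it stands. The module is installed in compiled form; this text tells all that it offers.
- The arm moves only by the shell command python3 -m inch 'ROWS' [FORCE]. ROWS is text: rows parted by semicolons, each of 5 numbers parted by spaces: the shift along the tool's x, y, z in m, then the turn about the tool's z in rad, then the finger opening in m, from 0 to 0.0918. In form: x y z roll fingers; .... A call has 1 to 5 rows; each row is the pose to reach, as a shift and turn from the pose commanded when the call began, along the tool's axes at that moment; what a row does not reach only later rows make up. A row lasts 1/10 s, in which the tool goes at most 50 mm and 8.59 degrees, less where a joint would pass 70% of its speed; a pose out of reach is approached as far as the arm can. A call with a gripper value outside its range is refused whole. The fingers move at their own pace and stop on an object; FORCE is the grip in N (left out, the last holds). Time passes only in rows, so rows that repeat a pose let the fingers close. It gives the time, the measured TCP pose, the force, the opening and the grip force at its end, in the units of the state.
- arm.observe(): the state, without advancing time (a new reading comes with each control period).
- arm.get_image(name): name is "scene" or "top" or "wrist"; returns the picture (400x640x3 uint8, red, green, blue); there is no depth.
- arm.get_calibration(name): a dict with "intrinsics" (3x3 intrinsics, pixels), "pose" (4x4, takes a point from camera to world coordinates). Camera axes: x right, y up, looking along -z (the intrinsics and any distortion apply to the point x, -y, -z); pixel columns grow to the right and rows downward; lengths in m; the calibration is good to about 2 mm. A picture is of the moment at which its call begins: read the wrist's pose just before it. get_calibration takes no time and is no camera call; for the wrist camera it gives the pose at the moment of the call.
- arm.sign_off(): hands the job in; it is judged then, once.
Trained networks look in the newest picture that a camera, given by its name, has taken for a name from the list of things; names that differ only in an ending like _2 or _b are one class to them, and where a whole thing is asked for, a point or a joint stands for the part that bears it (a point fixed in the world has none). Each returns a list of dicts, best first, with "conf" (0 to 1); they miss things now and then, are a little off and sometimes report something else, mostly with a low value. They report only what shows in the picture. A call takes as long as a camera call.
- arm.look_for(camera, query): "point" ([row, column] in pixels, amid what is visible of it).
- arm.silhouettes(camera, query): "region" (400x640 bool, what is visible of it) and "point" ([row, column] in pixels, amid what is visible of it).
- arm.place_of(camera, query): "point" ([row, column] in pixels: a listed point, or the origin of a listed thing).
The state is a dict: "clock": time; "joints": joint angles; "dq": joint speeds; "joint_efforts": joint torques, N m; "position": TCP position; "ee_rot": TCP orientation; "force": force on the tool from outside, world axes, zero at the start; "ft_torque": the same for the moment, N m; "width": opening from 0.0 (shut) to 1.0 (fully open); "gripper_force": force on a finger pad.
Only numpy, scipy, OpenCV 4.12 (cv2) and the standard library are available. Lean on these libraries where they do the work, as an engineer would, in place of code of your own. Each camera call takes 0.05 s, during which the arm holds its last target. There are 200 camera calls.

### The job

The sample template of the vacuum blotting manifold lies loose on its gasket. Clamp it with its four tommy-bar screws (clockwise from above), always going from one screw to the one diagonally opposite before the other two: first a light round of about a sixth of a turn each, which draws the template about halfway down all round, then a second crosswise round to about 0.4 N m each, so that it seats flat on its stops. Never let it cock by more than a degree or so on the way, do not overtighten a screw (the acrylic cracks above 0.7 N m), and leave the things around it where they stand.

Things in the scene. Friction and masses are not known exactly. Their poses are not given: they have to be found in the camera images.
- manifold: Vacuum manifold, a white plastic tub fixed to the worktop; rim 138 (its x) x 198 mm (its y). Origin at the centre of its underside, on the worktop; x points to its rear (hose barb, 30 mm long), y along its long side, z up. On the rim, one under each screw, four steel stops 18 mm wide, tops 40 mm up; between them a soft gasket, 3 mm higher. A lug at each mid side, 48 mm up, locates the template.
- template: Sample template, a grey rigid acrylic plate 126 x 186 x 16 mm with 8 x 12 small wells, lying on the gasket; origin at the centre of its underside, axes as the manifold's while it lies level. The underside is 43 mm above the worktop when loose and 40 mm when seated on the stops. The gasket under it yields like a spring, about 1.6 N/mm at each corner.
- screw_1: Tommy screw at the template's front left corner (manifold x -48, y +74 mm), diagonal to screw_3. Origin on its upright axis at the underside of its steel flange (29 mm wide, 3 mm thick), which bears on the template's top; this frame sinks with the screw but does not turn. Above it a steel hub, 16 mm across, rises to 30 mm; the cross bar passes through it.
- screw_2: Tommy screw at the front right corner (manifold x -48, y -74 mm), diagonal to screw_4; origin as screw_1's. Clockwise seen from above turns a screw down, by a steep quick thread of 14 mm a turn (2.2 mm per rad); its bar sinks with it. At the start each flange is clear of the template by its own unknown 0.2 to 1.2 mm.
- screw_3: Tommy screw at the rear right corner (manifold x 48, y -74 mm), diagonal to screw_1; origin as screw_1's. Torque to keep any of them turning: 0.05 N m free, plus about 0.009 (give or take a fifth) per newton of clamping force: 0.06 to 0.16 as the gasket gives, then about 1 N m more per rad once the corner is on its stop. It falls off when the bar stands still: judge it in motion.
- screw_4: Tommy screw at the rear left corner (manifold x 48, y +74 mm), diagonal to screw_2; origin as screw_1's. A screw is tight from 0.25 to 0.55 N m, and does not turn back when let go. When one diagonal pair has drawn the template down, the other two screws have that much farther to turn before they bear on it.
- bar_1: Cross bar of screw_1, turning with it: steel rod 6 mm thick with a black ball of 14 mm at each end. Origin on the screw's axis at the underside of the flange; the bar lies along its x, the ball centres at x = -33 and +33 mm, 24 mm above the origin, 17 mm of air under the balls. To turn it, push a ball sideways: 0.4 N m is 12 N at one ball, 1.5 N turns it free.
- bar_2: Cross bar of screw_2, as bar_1.
- bar_3: Cross bar of screw_3, as bar_1.
- bar_4: Cross bar of screw_4, as bar_1.
- beaker: Bystander: small glass beaker, 51 mm wide and 68 mm high, origin at the centre of its base, standing at the left of the manifold.
- timer: Bystander: flat bench timer, 56 x 66 x 16 mm, origin at the centre of its base, at the right of the manifold.
- vial_a: Bystander: sample vial with a white cap, 27 mm wide and 52 mm high, origin at the centre of its base, at the right of the manifold.
- vial_b: Bystander: a second such vial beside the first.

How it is judged:
On the way, in this order (a step that is already met when the one before it is completed fails the run):
1. light round begun: two diagonally opposite screws run down onto the template, the other two still clear (((z of each of screw_1, screw_3 in the frame of manifold below 0.0584 m and z of each of screw_2, screw_4 in the frame of manifold above 0.0588 m) or (z of each of screw_2, screw_4 in the frame of manifold below 0.0584 m and z of each of screw_1, screw_3 in the frame of manifold above 0.0588 m))), for 0.2 s.
2. light round done: all four screws run down, the template drawn down by 0.8 mm or more, no screw tight yet (z of each of screw_1, screw_2, screw_3, screw_4 in the frame of manifold below 0.0584 m and contact force between each of screw_1, screw_2, screw_3, screw_4 and template below 15 N and z of template in the frame of manifold below 0.0422 m), for 0.2 s.
3. tightening begun: two diagonally opposite screws tight, the other two not yet (((contact force between each of screw_1, screw_3 and template above 15 N and contact force between each of screw_2, screw_4 and template below 15 N) or (contact force between each of screw_2, screw_4 and template above 15 N and contact force between each of screw_1, screw_3 and template below 15 N))), for 0.2 s.
At the end, for the whole second after the job is handed in: All four screws bear on the template with 15 to 68 N (0.4 N m gives about 25 to 47), the template's underside is within 0.5 mm of its seated height and parallel to the manifold within 0.006 rad, and everything is at rest (contact force between screw_1 and template between 15 and 68 N and contact force between screw_2 and template between 15 and 68 N and contact force between screw_3 and template between 15 and 68 N and contact force between screw_4 and template between 15 and 68 N and z of template in the frame of manifold below 0.0405 m and angle between the z axis of template and the z axis of manifold, either way round below 0.006 rad and angular speed of template below 0.05 rad/s); the robot touches nothing.
It fails at once if the template cocked by more than 1.25 degrees (angle between the z axis of template and the z axis of manifold, either way round above 0.022 rad).
It fails at once if a screw overtightened (clamping force over 85 N, 0.7 N m or more): the acrylic cracks (contact force between any of screw_1, screw_2, screw_3, screw_4 and template above 85 N).
It fails at once if a bystander shifted by more than 15 mm (distance of any of beaker, timer, vial_a, vial_b from where it was at the start of the episode above 0.015 m).
It also fails if it takes over 72 s, if anything falls off the work surface, if the arm or the gripper's body presses on something with over 40 N, if the wrist force passes 120 N, or if a joint passes its speed limit or range.

## Working session

There is one attempt and no reset: what is moved stays moved. The work goes in short steps, Python scripts to look and compute and a shell command to move; the robot and the scene stay as the last step left them, time stands still between calls to the robot, and variables do not carry over. Pictures are saved under pics/ and viewed, at most 10 in all, crops included, and the job is handed in when it is done.

```bash
mkdir -p pics; ls; cat > h.py <<'E'
import numpy as np,cv2
from cell import arm
from scipy.spatial.transform import Rotation as R
def ray(cam,rc,z,cal=None):
    c=cal or arm.get_calibration(cam);K=np.array(c["intrinsics"]);T=np.array(c["pose"])
    p=np.linalg.inv(K)@[rc[1],rc[0],1]; d=T[:3,:3]@[p[0],-p[1],-p[2]]; o=T[:3,3]
    return o+d*(z-o[2])/d[2]
def proj(cam,X,cal=None):
    c=cal or arm.get_calibration(cam);K=np.array(c["intrinsics"]);T=np.array(c["pose"])
    q=T[:3,:3].T@(np.array(X)-T[:3,3]); u=K@[q[0],-q[1],-q[2]]; return u[1]/u[2],u[0]/u[2]
def save(cam,name):
    im=arm.get_image(cam); cv2.imwrite(f"pics/{name}.png",im[:,:,::-1]); return im
E
python3 - <<'E'
from h import *
s=arm.observe(); print({k:np.round(v,3) for k,v in s.items()}); print(np.round(R.from_rotvec(s["ee_rot"]).as_matrix(),3))
save("top","top0");save("scene","scene0")
for n in ["manifold","template","screw_1","bar_1","beaker","timer","vial_a"]:
    for d in arm.place_of("top",n): print(n,round(d["conf"],2),np.round(d["point"],1),np.round(ray("top",d["point"],{"screw_1":.06,"bar_1":.06,"template":.043}.get(n,0)),4))
E
```

```text
pics
{'clock': np.float64(0.0), 'joints': array([ 1.221,  0.435,  0.025,  1.574, -0.012,  1.134, -0.075]), 'dq': array([ 0.001, -0.002, -0.   , -0.001, -0.001, -0.   ,  0.002]), 'joint_efforts': array([-1.0000e-03, -6.6786e+01,  9.8400e-01, -3.1447e+01, -6.1000e-02,
        4.3000e-02,  0.0000e+00]), 'position': array([ 0.153, -0.606,  0.404]), 'ee_rot': array([-3.116e+00, -3.860e-01,  1.000e-03]), 'force': array([0.727, 0.559, 0.239]), 'ft_torque': array([-0.046,  0.013, -0.01 ]), 'gripper_force': np.float64(0.0), 'width': np.float64(1.003)}
[[ 0.97   0.244 -0.001]
 [ 0.244 -0.97   0.002]
 [-0.    -0.002 -1.   ]]
manifold 0.27 [266.9 292.8] [0.4589 0.1045 0.    ]
template 0.62 [237.  327.4] [0.5182 0.029  0.043 ]
screw_1 0.74 [266.1 290.7] [0.4603 0.1045 0.06  ]
screw_1 0.74 [260.8 364.7] [ 0.4671 -0.0449  0.06  ]
screw_1 0.6 [217.2 286.9] [0.5596 0.111  0.06  ]
screw_1 0.51 [215.1 357.5] [ 0.5603 -0.0337  0.06  ]
bar_1 0.74 [217.6 287.3] [0.5587 0.1102 0.06  ]
bar_1 0.52 [264.9 285.2] [0.463  0.1156 0.06  ]
bar_1 0.47 [259.6 363.7] [ 0.4695 -0.043   0.06  ]
bar_1 0.46 [212.6 357.1] [ 0.5655 -0.0331  0.06  ]
beaker 0.95 [250.5 232.3] [0.4973 0.2347 0.    ]
timer 0.76 [256.2 397.2] [ 0.4761 -0.1213  0.    ]
vial_a 0.75 [219.9 392.1] [ 0.5552 -0.1141  0.    ]
```

```bash
python3 - <<'E'
import cv2
im=cv2.imread("pics/top0.png");c=im[170:310,200:430];cv2.imwrite("pics/c0.png",cv2.resize(c,None,fx=3.45,fy=3.45,interpolation=cv2.INTER_CUBIC))
E
```

```text
(no output)
```

View pics/c0.png

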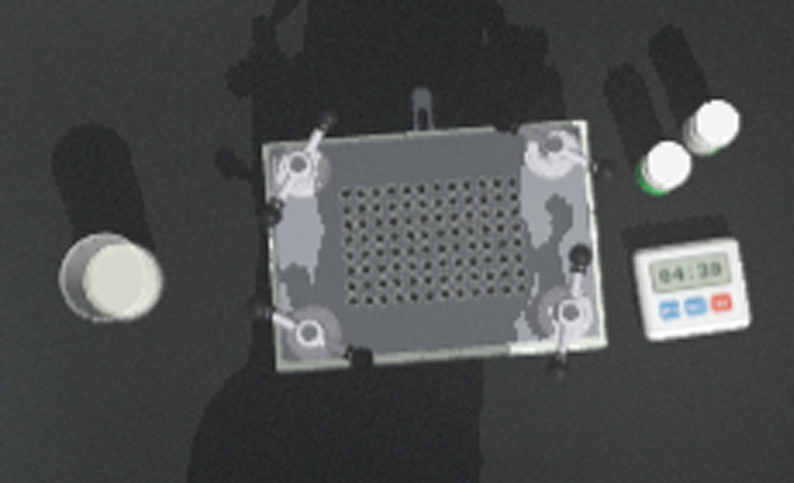

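View pics/scene0.png

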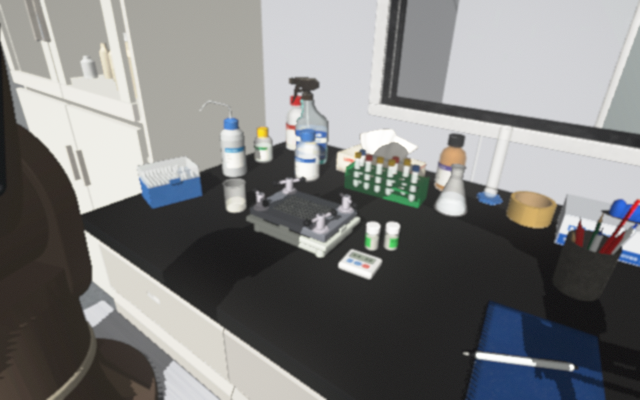

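The top view shows the manifold at about (0.513, 0.035) with a small yaw. The beaker is to its left, the vials and timer to its right, and the bars sit at different angles. My plan is to straddle each hub with the fingers about 50 mm open and turn both balls as a couple by rolling the tool. First I move over the manifold.

```bash
python3 -m inch '.034 -.036 0 0 .05; .068 -.072 0 0 .05; .102 -.108 0 0 .05; .136 -.144 0 0 .05; .170 -.180 0 0 .05'
python3 -m inch '.034 -.036 0 0 .05; .068 -.072 0 0 .05; .102 -.108 0 0 .05; .136 -.144 0 0 .05; .170 -.180 0 0 .05'
python3 -m inch '.034 -.036 0 0 .05; .068 -.072 0 0 .05; .102 -.108 0 0 .05; .136 -.144 0 0 .05; .166 -.174 0 0 .05'
python3 - <<'E'
from h import *
s=arm.observe(); print({k:np.round(v,3) for k,v in s.items()})
cal=arm.get_calibration("wrist");save("wrist","w0")
print(np.round(cal["pose"],3))
E
```

```text
clock: 0.95
position: [0.2742, -0.3881, 0.4049]
ee_rot: [3.117, 0.386, 0.0]
force: [1.5, -0.8, -0.2]
width: 0.613
gripper_force: 0.0
clock: 1.45
position: [0.395, -0.1721, 0.4052]
ee_rot: [3.117, 0.386, 0.001]
force: [1.0, -1.8, 0.6]
width: 0.544
gripper_force: 0.0
clock: 1.95
position: [0.5137, 0.0379, 0.405]
ee_rot: [-3.117, -0.388, -0.001]
force: [1.0, -1.1, 0.9]
width: 0.543
gripper_force: 0.0
{'clock': np.float64(1.95), 'joints': array([ 0.164,  0.294, -0.429,  1.81 ,  0.138,  1.066, -1.639]), 'dq': array([-0.66 ,  0.403, -0.101, -0.521,  0.21 ,  0.172, -0.808]), 'joint_efforts': array([  3.521, -55.928,  -4.767, -27.567,  -0.662,  -0.357,   1.338]), 'position': array([0.514, 0.038, 0.405]), 'ee_rot': array([-3.117e+00, -3.880e-01, -1.000e-03]), 'force': array([ 0.992, -1.076,  0.867]), 'ft_torque': array([-0.063, -0.016,  0.038]), 'gripper_force': np.float64(0.0), 'width': np.float64(0.543)}
[[ 0.245  0.929  0.279  0.588]
 [-0.97   0.234  0.07   0.057]
 [-0.001 -0.287  0.958  0.385]
 [ 0.     0.     0.     1.   ]]
```

View pics/w0.png

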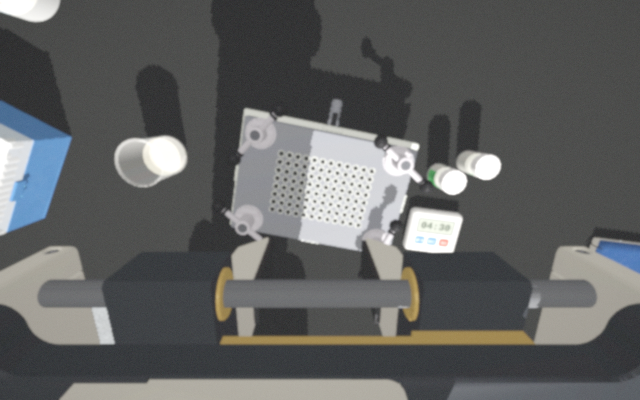

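Wrist view: the manifold is centred near column 320. The screws are at about (row 133, col 258), (222, 243), (163, 405) and (238, 380), the last half hidden by a finger. I'll back off along tool x so everything is visible, then detect.

```bash
python3 -m inch '-.045 0 -.01 -.1 .05; -.09 0 -.02 -.2 .05; -.09 0 -.02 -.2 .05;-.09 0 -.02 -.2 .05;-.09 0 -.02 -.2 .05'
python3 - <<'E'
from h import *
s=arm.observe(); print(np.round(s['joints'],2),s['ee_rot'],s['position'],s['ft_torque'])
cal=arm.get_calibration("wrist");im=save("wrist","w1")
for n in ["screw_1"]:
    for d in arm.place_of("wrist",n): print(n,round(d["conf"],2),np.round(d["point"],1),np.round(ray("wrist",d["point"],.0595,cal),4))
for d in arm.silhouettes("wrist","bar_1"):
    ys,xs=np.nonzero(d["region"])
    P=np.array([ray("wrist",(r,c),.0835,cal)[:2] for r,c in zip(ys,xs)])
    m=P.mean(0);w,v=np.linalg.eigh(np.cov((P-m).T));a=v[:,1]
    t=(P-m)@a
    print("bar",round(d["conf"],2),len(P),np.round(m,4),"ang deg",np.round(np.degrees(np.arctan2(a[1],a[0]))%180,1),"ext",np.round([t.min(),t.max()],3), "mid",np.round(m+a*(t.min()+t.max())/2,4))
    im[d["region"]]=(255,0,0)
c=im[:300,150:550] ;cv2.imwrite("pics/w1b.png",cv2.resize(c,None,fx=2,fy=2,interpolation=cv2.INTER_CUBIC)[:,:,::-1])
cv2.imwrite("pics/w1c.png",cv2.resize(cv2.imread("pics/w1.png")[:300,150:550],None,fx=2,fy=2,interpolation=cv2.INTER_CUBIC))
E
```

```text
clock: 2.5
position: [0.4263, 0.0132, 0.4249]
ee_rot: [3.064, 0.694, 0.002]
force: [0.7, -0.9, 0.5]
width: 0.544
gripper_force: 0.0
[ 0.28  0.13 -0.48  1.96  0.07  1.06 -1.35] [3.06381827e+00 6.94070742e-01 1.69550983e-03] [0.42625575 0.01321947 0.42493131] [-0.03009041 -0.01609302 -0.0057403 ]
screw_1 0.82 [ 30.  287.5] [0.5553 0.1079 0.0595]
screw_1 0.78 [172.1 376.8] [ 0.4664 -0.0437  0.0595]
screw_1 0.74 [ 92.4 415.7] [ 0.5599 -0.0397  0.0595]
bar 0.96 998 [0.5522 0.1098] ang deg 147.7 ext [-0.041  0.039] mid [0.5532 0.1091]
bar 0.87 851 [0.4583 0.1043] ang deg 61.4 ext [-0.04   0.039] mid [0.4582 0.104 ]
bar 0.78 754 [ 0.4659 -0.0432] ang deg 166.4 ext [-0.039  0.04 ] mid [ 0.4655 -0.0431]
```

View pics/w1c.png

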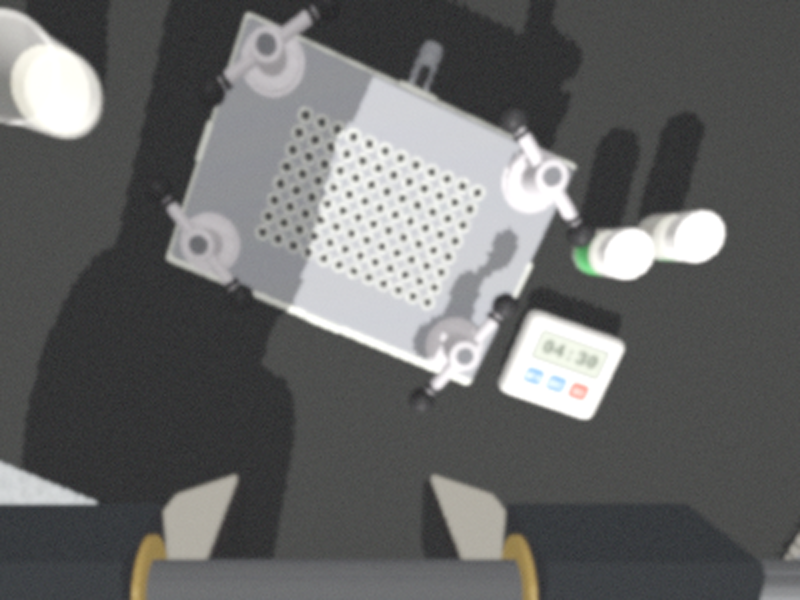

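The picture shows all four screws free of each other. Bars 1, 2 and 4 lie at about 61°, 166° and 148° in world axes, and bar 3 at about 60°. The fitted screw centres are s1 (.457, .104), s2 (.465, -.044), s3 (.561, -.039) and s4 (.553, .109). I'll start with the 2–4 diagonal.

```bash
cat > go.py <<'E'
import sys
from h import *
# usage: go.py screw yawdeg z : prints shift in tool axes
S={1:(.4574,.1040),2:(.4651,-.0438),3:(.5610,-.0388),4:(.5533,.1090)}
def moment(s,n):
    p=np.array(s['position']);F=np.array(s['force']);r=p[:2]-np.array(S[n]);return s['ft_torque'][2]+r[0]*F[1]-r[1]*F[0]
s=arm.observe();M=R.from_rotvec(s['ee_rot']).as_matrix();yaw=np.degrees(np.arctan2(M[1,0],M[0,0]))
n=int(sys.argv[1]);print("t",s['clock'],"yaw",round(yaw,1),"pos",np.round(s['position'],4),"j7",round(s['joints'][6],2),"F",np.round(s['force'],1),"T",np.round(s['ft_torque'],2),"Mz_screw",round(moment(s,n),3))
if len(sys.argv)>2:
    d=M.T@(np.array([*S[n],float(sys.argv[3])])-s['position']);dy=(float(sys.argv[2])-yaw+180)%360-180
    print("shift",np.round(d,4),"roll",round(-np.radians(dy),3))
E
python3 -m inch '.005 .034 .03 -.15 .05; .0104 .068 .06 -.3 .05; .0104 .068 .09 -.45 .05; .0104 .068 .12 -.6 .05; .0104 .068 .125 -.75 .05'
python3 -m inch '0 0 0 -.15 .05; 0 0 0 -.3 .05;0 0 0 -.45 .05;0 0 0 -.6 .05;0 0 0 -.75 .05'
python3 -m inch '0 0 0 -.15 .05; 0 0 0 -.25 .05; 0 0 0 -.25 .05'; python3 go.py 2 126 .249
```

```text
clock: 3.15
position: [0.4637, -0.0437, 0.2962]
ee_rot: [-2.587, -1.775, 0.006]
force: [0.5, -0.4, 0.4]
width: 0.548
gripper_force: 0.0
clock: 3.65
position: [0.465, -0.0434, 0.2993]
ee_rot: [-1.759, -2.602, -0.001]
force: [-0.0, -1.0, -0.7]
width: 0.54
gripper_force: 0.0
clock: 3.95
position: [0.4649, -0.0436, 0.2992]
ee_rot: [-1.428, -2.797, -0.001]
force: [-0.2, 0.5, 0.3]
width: 0.547
gripper_force: 0.0
t 3.95 yaw 125.9 pos [ 0.4649 -0.0436  0.2992] j7 0.22 F [-0.2  0.5  0.3] T [ 0.07 -0.13 -0.  ] Mz_screw -0.0
shift [-0.0004  0.      0.0502] roll -0.001
```

```bash
python3 - <<'E'
from h import *
save("wrist","w2")
E
```

```text
(no output)
```

View pics/w2.png

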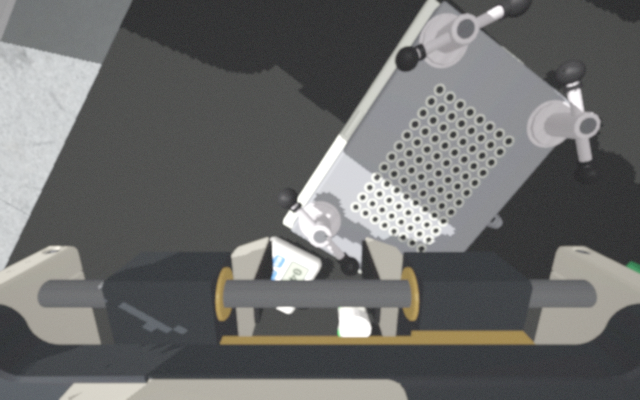

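The screw hub at (row 237, col 320) is centred between the fingertips at cols ~260 and 372, and the bar is oblique between them. I can descend and turn.

```bash
python3 -m inch '0 0 .025 0 .05; 0 0 .05 0 .05; 0 0 .05 0 .05'; python3 go.py 2 46 .249
python3 -m inch '0 0 0 .12 .05; 0 0 0 .24 .05; 0 0 0 .36 .05; 0 0 0 .48 .05'; python3 go.py 2
python3 -m inch '0 0 0 .1 .05; 0 0 0 .2 .05'; python3 go.py 2 46 .249
```

```text
clock: 4.3
position: [0.4635, -0.0436, 0.2474]
ee_rot: [-1.431, -2.792, 0.003]
force: [-0.3, -0.8, -0.1]
width: 0.546
gripper_force: 0.0
t 4.3 yaw 125.7 pos [ 0.4635 -0.0436  0.2474] j7 0.13 F [-0.3 -0.8 -0.1] T [ 0.02 -0.1  -0.02] Mz_screw -0.022
shift [-0.0011  0.0012 -0.0016] roll 1.391
clock: 4.7
position: [0.4648, -0.0435, 0.2506]
ee_rot: [2.062, 2.37, 0.0]
force: [-0.3, -0.5, -2.0]
width: 0.545
gripper_force: 0.9
t 4.7 yaw 98.0 pos [ 0.4648 -0.0435  0.2506] j7 -0.27 F [-0.3 -0.5 -2. ] T [-0.08 -0.03  0.04] Mz_screw 0.044
clock: 4.9
position: [0.4647, -0.0431, 0.2507]
ee_rot: [2.287, 2.154, 0.001]
force: [-0.3, 1.6, -1.9]
width: 0.544
gripper_force: 1.0
t 4.9 yaw 86.6 pos [ 0.4647 -0.0431  0.2507] j7 -0.43 F [-0.3  1.6 -1.9] T [ 0.17 -0.06  0.04] Mz_screw 0.045
shift [-0.0007  0.0004  0.0017] roll 0.708
```

```bash
python3 -m inch '0 0 0 .1 .05; 0 0 0 .2 .05; 0 0 0 .3 .05; 0 0 0 .4 .05'; python3 go.py 2
python3 -m inch '0 0 0 .1 .05; 0 0 0 .2 .05; 0 0 0 .3 .05'; python3 go.py 2 
python3 - <<'E'
from h import *
save("wrist","w3")
E
```

```text
clock: 5.3
position: [0.4649, -0.0426, 0.2507]
ee_rot: [-2.668, -1.657, -0.003]
force: [1.1, 2.3, -3.1]
width: 0.545
gripper_force: 1.5
t 5.3 yaw 63.7 pos [ 0.4649 -0.0426  0.2507] j7 -0.76 F [ 1.1  2.3 -3.1] T [ 0.64 -0.12  0.07] Mz_screw 0.066
clock: 5.6
position: [0.4652, -0.0423, 0.2508]
ee_rot: [-2.886, -1.24, -0.004]
force: [2.1, 3.2, -2.7]
width: 0.545
gripper_force: 1.8
t 5.6 yaw 46.5 pos [ 0.4652 -0.0423  0.2508] j7 -1.01 F [ 2.1  3.2 -2.7] T [ 0.77 -0.33  0.09] Mz_screw 0.087
```

View pics/w3.png

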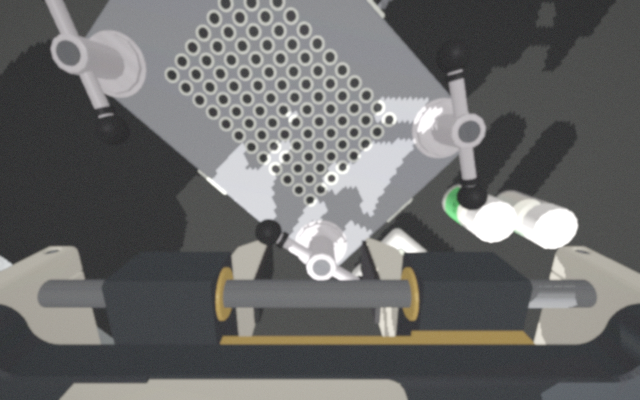

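The wrench approach works. Bar 2 has turned about 60°, to roughly 107°, and now bears lightly (0.087 N m), with its ball against the finger at (230, 268). Next is screw 4.

```bash
python3 -m inch '0 0 0 -.1 .05; 0 0 -.05 -.1 .05; .047 -.011 -.05 -.25 .05; .094 -.022 -.05 -.4 .05; .141 -.033 -.05 -.55 .05'; python3 go.py 4 108 .298
```

```text
clock: 6.15
position: [0.5379, 0.0831, 0.3015]
ee_rot: [2.43, 1.989, 0.003]
force: [0.7, -1.0, -0.7]
width: 0.546
gripper_force: 0.0
t 6.15 yaw 78.6 pos [0.5379 0.0831 0.3015] j7 -0.73 F [ 0.7 -1.  -0.7] T [-0.02 -0.15  0.01] Mz_screw 0.039
shift [0.0284 0.01   0.0036] roll -0.513
```

```bash
python3 -m inch '.028 .010 0 -.15 .05; .028 .010 0 -.3 .05; .028 .010 0 -.45 .05; .028 .010 0 -.51 .05;.028 .010 0 -.51 .05'; python3 go.py 4 108 .249
python3 - <<'E'
from h import *
cal=arm.get_calibration("wrist");save("wrist","w4")
for d in arm.silhouettes("wrist","bar_1"):
    ys,xs=np.nonzero(d["region"])
    P=np.array([ray("wrist",(r,c),.0825,cal)[:2] for r,c in zip(ys,xs)])
    m=P.mean(0);w,v=np.linalg.eigh(np.cov((P-m).T));a=v[:,1]
    t=(P-m)@a
    print("bar",round(d["conf"],2),len(P),"ang deg",np.round(np.degrees(np.arctan2(a[1],a[0]))%180,1),"ext",np.round([t.min(),t.max()],3), "mid",np.round(m+a*(t.min()+t.max())/2,4))
E
```

```text
clock: 6.65
position: [0.5525, 0.1072, 0.3004]
ee_rot: [-1.856, -2.535, -0.001]
force: [0.1, -1.0, 0.3]
width: 0.546
gripper_force: 0.0
t 6.65 yaw 107.6 pos [0.5525 0.1072 0.3004] j7 -0.34 F [ 0.1 -1.   0.3] T [-0.04 -0.11  0.02] Mz_screw 0.018
shift [0.0014 0.0013 0.0514] roll -0.007
bar 0.82 1863 ang deg 61.4 ext [-0.043  0.038] mid [0.4577 0.1029]
bar 0.73 1723 ang deg 148.4 ext [-0.043  0.038] mid [0.5552 0.1084]
```

```bash
python3 -m inch '.0015 .001 .025 0 .05; .0015 .001 .05 0 .05; .0015 .001 .05 0 .05; .0015 .001 .05 .14 .05; .0015 .001 .05 .28 .05'; python3 go.py 4
python3 -m inch '0 0 0 .12 .05; 0 0 0 .24 .05; 0 0 0 .36 .05; 0 0 0 .48 .05;0 0 0 .6 .05'; python3 go.py 4
python3 -m inch '0 0 0 .1 .05; 0 0 0 .2 .05;0 0 0 .3 .05'; python3 go.py 4 28 .249
```

```text
clock: 7.25
position: [0.5531, 0.1092, 0.2508]
ee_rot: [-2.2, -2.243, -0.001]
force: [0.8, 2.6, -0.5]
width: 0.547
gripper_force: 1.0
t 7.25 yaw 91.1 pos [0.5531 0.1092 0.2508] j7 -0.63 F [ 0.8  2.6 -0.5] T [ 0.38 -0.13  0.09] Mz_screw 0.088
clock: 7.75
position: [0.5532, 0.11, 0.2513]
ee_rot: [-2.763, -1.494, -0.004]
force: [1.0, 2.4, -2.5]
width: 0.54
gripper_force: 1.4
t 7.75 yaw 56.8 pos [0.5532 0.11   0.2513] j7 -1.12 F [ 1.   2.4 -2.5] T [ 0.63 -0.22  0.05] Mz_screw 0.044
clock: 8.05
position: [0.5535, 0.1103, 0.2514]
ee_rot: [-2.954, -1.066, -0.005]
force: [1.2, 3.2, -3.2]
width: 0.544
gripper_force: 1.7
t 8.05 yaw 39.7 pos [0.5535 0.1103 0.2514] j7 -1.37 F [ 1.2  3.2 -3.2] T [ 0.68 -0.42  0.06] Mz_screw 0.061
shift [-0.001   0.0009  0.0024] roll 0.204
```

```bash
python3 -m inch '0 0 0 .1 .05; 0 0 0 .2 .05;0 0 0 .2 .05'; python3 go.py 4; python3 -m inch '0 0 0 -.1 .05; 0 0 -.05 -.1 .05'; python3 go.py 1 201 .299
```

```text
clock: 8.35
position: [0.5535, 0.1102, 0.2513]
ee_rot: [-3.045, -0.77, -0.004]
force: [1.2, 3.0, -1.4]
width: 0.546
gripper_force: 1.4
t 8.35 yaw 28.4 pos [0.5535 0.1102 0.2513] j7 -1.53 F [ 1.2  3.  -1.4] T [ 0.69 -0.32  0.06] Mz_screw 0.055
clock: 8.55
position: [0.5509, 0.1081, 0.2957]
ee_rot: [-2.999, -0.933, 0.017]
force: [1.4, -0.7, -0.2]
width: 0.539
gripper_force: 0.0
t 8.55 yaw 34.6 pos [0.5509 0.1081 0.2957] j7 -1.42 F [ 1.4 -0.7 -0.2] T [-0.02 -0.03 -0.03] Mz_screw -0.098
shift [-0.0794 -0.0496 -0.0023] roll -2.905
```

```bash
python3 -m inch '-.040 -.025 -.005 -.15 .05; -.079 -.0495 -.005 -.3 .05; -.079 -.0495 -.005 -.45 .05; -.079 -.0495 -.005 -.6 .05; -.079 -.0495 -.005 -.75 .05'
python3 -m inch '0 0 0 -.15 .05; 0 0 0 -.3 .05;0 0 0 -.45 .05;0 0 0 -.6 .05;0 0 0 -.75 .05'
python3 -m inch '0 0 0 -.15 .05; 0 0 0 -.3 .05;0 0 0 -.45 .05;0 0 0 -.6 .05;0 0 0 -.75 .05'
python3 -m inch '0 0 0 -.15 .05; 0 0 0 -.3 .05;0 0 0 -.45 .05;0 0 0 -.6 .05;0 0 0 -.65 .05'; python3 go.py 1 201 .249
python3 - <<'E'
from h import *
save("wrist","w5")
E
```

```text
clock: 9.05
position: [0.4593, 0.1054, 0.3058]
ee_rot: [2.446, 1.969, 0.001]
force: [0.5, -0.1, 0.2]
width: 0.543
gripper_force: 0.0
clock: 9.55
position: [0.4597, 0.1054, 0.3056]
ee_rot: [1.555, 2.728, -0.0]
force: [0.7, 0.4, -0.4]
width: 0.545
gripper_force: 0.0
clock: 10.05
position: [0.4597, 0.1053, 0.3056]
ee_rot: [0.448, 3.109, -0.001]
force: [0.4, 0.6, -1.0]
width: 0.546
gripper_force: 0.0
clock: 10.55
position: [0.4598, 0.1051, 0.3054]
ee_rot: [-0.567, 3.09, -0.002]
force: [0.2, -0.4, 0.1]
width: 0.551
gripper_force: 0.0
t 10.55 yaw -159.2 pos [0.4598 0.1051 0.3054] j7 1.05 F [ 0.2 -0.4  0.1] T [ 0.12 -0.13 -0.03] Mz_screw -0.03
shift [ 0.0026 -0.0001  0.0564] roll -0.004
```

View pics/w5.png

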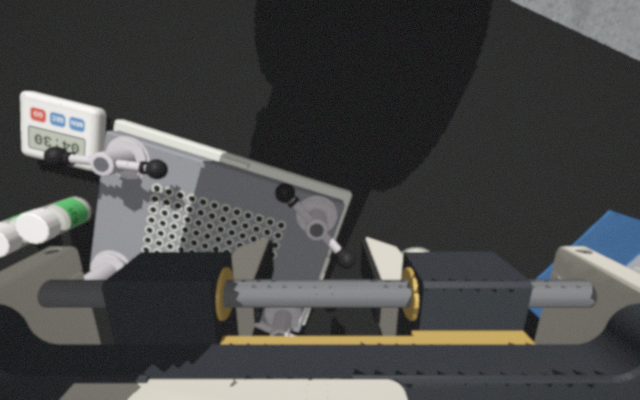

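Hub 1 at (230, 316) is centred and the bar is clear of the fingers. I'll descend and turn 80°.

```bash
python3 -m inch '.0025 0 .028 0 .05; .0025 0 .056 0 .05; .0025 0 .056 0 .05; .0025 0 .056 .14 .05; .0025 0 .056 .28 .05'; python3 go.py 1
python3 -m inch '0 0 0 .12 .05; 0 0 0 .24 .05; 0 0 0 .36 .05; 0 0 0 .48 .05;0 0 0 .6 .05'; python3 go.py 1
python3 -m inch '0 0 0 .1 .05; 0 0 0 .2 .05;0 0 0 .3 .05'; python3 go.py 1 121 .249
```

```text
clock: 11.1
position: [0.4578, 0.1049, 0.25]
ee_rot: [-0.11, 3.139, 0.0]
force: [1.8, -0.5, -1.1]
width: 0.544
gripper_force: 0.9
t 11.1 yaw -176.0 pos [0.4578 0.1049 0.25  ] j7 0.72 F [ 1.8 -0.5 -1.1] T [ 0.11 -0.51  0.06] Mz_screw 0.059
clock: 11.6
position: [0.4582, 0.1049, 0.2506]
ee_rot: [0.821, 3.03, 0.002]
force: [2.8, -0.6, -1.7]
width: 0.543
gripper_force: 1.1
t 11.6 yaw 149.7 pos [0.4582 0.1049 0.2506] j7 0.22 F [ 2.8 -0.6 -1.7] T [ 0.02 -0.71  0.04] Mz_screw 0.037
clock: 11.9
position: [0.4582, 0.1048, 0.2505]
ee_rot: [1.264, 2.874, 0.002]
force: [2.1, -0.3, -1.1]
width: 0.543
gripper_force: 1.2
t 11.9 yaw 132.5 pos [0.4582 0.1048 0.2505] j7 -0.02 F [ 2.1 -0.3 -1.1] T [-0.28 -0.61  0.08] Mz_screw 0.075
shift [-0.0001 -0.0011  0.0015] roll 0.201
```

```bash
python3 -m inch '0 0 0 .1 .05; 0 0 0 .2 .05'; python3 go.py 1; python3 -m inch '0 0 0 -.1 .05; 0 0 -.05 -.1 .05; 0 0 -.05 -.1 .05'; python3 go.py 3 200 .303
```

```text
clock: 12.1
position: [0.4581, 0.1047, 0.2505]
ee_rot: [1.544, 2.734, 0.002]
force: [1.7, -1.0, -2.6]
width: 0.544
gripper_force: 1.3
t 12.1 yaw 121.1 pos [0.4581 0.1047 0.2505] j7 -0.19 F [ 1.7 -1.  -2.6] T [-0.37 -0.63  0.05] Mz_screw 0.051
clock: 12.4
position: [0.4589, 0.1064, 0.3044]
ee_rot: [1.397, 2.808, 0.009]
force: [0.7, -0.6, -0.1]
width: 0.546
gripper_force: 0.0
t 12.4 yaw 127.1 pos [0.4589 0.1064 0.3044] j7 -0.03 F [ 0.7 -0.6 -0.1] T [ 0.04 -0.22 -0.05] Mz_screw -0.084
shift [-0.1774 -0.0061  0.0018] roll -1.272
```

```bash
python3 -m inch '-.045 -.0015 0 -.15 .05; -.09 -.003 0 -.3 .05; -.135 -.0045 0 -.45 .05; -.1775 -.006 0 -.6 .05; -.1775 -.006 0 -.75 .05'
python3 -m inch '0 0 0 -.15 .05; 0 0 0 -.3 .05;0 0 0 -.45 .05;0 0 0 -.52 .05;0 0 0 -.52 .05'; python3 go.py 3 200 .249
python3 - <<'E'
from h import *
cal=arm.get_calibration("wrist");save("wrist","w6")
for d in arm.silhouettes("wrist","bar_1"):
    ys,xs=np.nonzero(d["region"])
    P=np.array([ray("wrist",(r,c),.0825,cal)[:2] for r,c in zip(ys,xs)])
    m=P.mean(0);w,v=np.linalg.eigh(np.cov((P-m).T));a=v[:,1]
    t=(P-m)@a
    print("bar",round(d["conf"],2),len(P),"ang deg",np.round(np.degrees(np.arctan2(a[1],a[0]))%180,1),"ext",np.round([t.min(),t.max()],3), "mid",np.round(m+a*(t.min()+t.max())/2,4))
E
```

```text
clock: 12.9
position: [0.5622, -0.047, 0.2999]
ee_rot: [0.278, 3.127, -0.003]
force: [0.6, -0.1, -0.5]
width: 0.542
gripper_force: 0.0
clock: 13.4
position: [0.5596, -0.0408, 0.3001]
ee_rot: [-0.541, 3.094, 0.0]
force: [0.5, -0.3, -0.6]
width: 0.545
gripper_force: 0.0
t 13.4 yaw -160.2 pos [ 0.5596 -0.0408  0.3001] j7 1.37 F [ 0.5 -0.3 -0.6] T [ 0.09 -0.1  -0.04] Mz_screw -0.034
shift [-0.0019  0.0014  0.0511] roll -0.003
bar 0.89 2235 ang deg 103.4 ext [-0.04  0.04] mid [ 0.4665 -0.0442]
bar 0.66 2886 ang deg 175.8 ext [-0.041  0.039] mid [0.4587 0.1012]
```

View pics/w6.png

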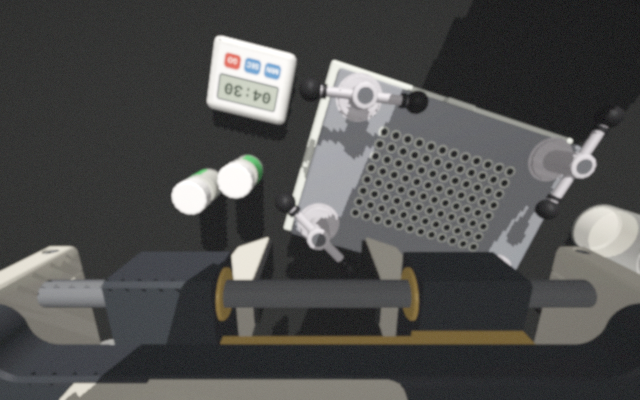

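Hub 3 at (235, 318) is centred, with its bar running from (203, 287) to (262, 345), i.e. about 60°. The vials at (175, 240) are clear of the finger. I'll descend and turn.

```bash
python3 -m inch '-.002 .0015 .025 0 .05; -.002 .0015 .05 0 .05; -.002 .0015 .05 0 .05; -.002 .0015 .05 .14 .05; -.002 .0015 .05 .28 .05'; python3 go.py 3
python3 -m inch '0 0 0 .12 .05; 0 0 0 .24 .05; 0 0 0 .36 .05; 0 0 0 .48 .05;0 0 0 .6 .05'; python3 go.py 3
python3 -m inch '0 0 0 .1 .05; 0 0 0 .2 .05;0 0 0 .3 .05'; python3 go.py 3
python3 -m inch '0 0 0 .1 .05; 0 0 0 .2 .05; 0 0 0 .2 .05'; python3 go.py 3
```

```text
clock: 14.0
position: [0.5613, -0.0384, 0.25]
ee_rot: [-0.092, 3.139, 0.001]
force: [1.9, -0.0, -1.1]
width: 0.541
gripper_force: 0.9
t 14.0 yaw -176.6 pos [ 0.5613 -0.0384  0.25  ] j7 1.06 F [ 1.9 -0.  -1.1] T [ 0.08 -0.57  0.02] Mz_screw 0.018
clock: 14.5
position: [0.5616, -0.0384, 0.2506]
ee_rot: [0.839, 3.025, 0.001]
force: [2.3, -0.1, -2.3]
width: 0.54
gripper_force: 1.0
t 14.5 yaw 149.0 pos [ 0.5616 -0.0384  0.2506] j7 0.56 F [ 2.3 -0.1 -2.3] T [-0.12 -0.63  0.05] Mz_screw 0.045
clock: 14.8
position: [0.5615, -0.0385, 0.2505]
ee_rot: [1.28, 2.866, 0.002]
force: [0.7, -1.8, -1.3]
width: 0.546
gripper_force: 0.9
t 14.8 yaw 131.9 pos [ 0.5615 -0.0385  0.2505] j7 0.31 F [ 0.7 -1.8 -1.3] T [-0.22 -0.47  0.01] Mz_screw 0.01
clock: 15.1
position: [0.5613, -0.0384, 0.2503]
ee_rot: [1.556, 2.727, 0.001]
force: [1.6, -0.3, 0.3]
width: 0.544
gripper_force: 0.3
t 15.1 yaw 120.6 pos [ 0.5613 -0.0384  0.2503] j7 0.15 F [ 1.6 -0.3  0.3] T [-0.2  -0.27  0.06] Mz_screw 0.056
```

The light round is done. Screw 3 is already in hand, so the tightening round starts here.

```bash
python3 -m inch '0 0 0 .1 .05; 0 0 0 .2 .05; 0 0 0 .3 .05'|grep -E force; python3 go.py 3
python3 -m inch '0 0 0 .06 .05; 0 0 0 .12 .05'|grep -E 'force'; python3 go.py 3
python3 -m inch '0 0 0 .06 .05; 0 0 0 .12 .05'|grep -E 'force'; python3 go.py 3
```

```text
force: [1.5, -1.5, -0.8]
gripper_force: 1.6
t 15.4 yaw 103.4 pos [ 0.5613 -0.0385  0.2499] j7 -0.1 F [ 1.5 -1.5 -0.8] T [-0.28 -0.45  0.11] Mz_screw 0.112
force: [1.2, -0.6, -1.7]
gripper_force: 1.7
t 15.6 yaw 96.7 pos [ 0.5612 -0.0384  0.2498] j7 -0.2 F [ 1.2 -0.6 -1.7] T [-0.2  -0.51  0.06] Mz_screw 0.062
force: [2.0, -0.1, -1.6]
gripper_force: 1.7
t 15.8 yaw 89.8 pos [ 0.5611 -0.0383  0.2497] j7 -0.3 F [ 2.  -0.1 -1.6] T [-0.15 -0.44  0.13] Mz_screw 0.13
```

```bash
python3 -m inch '0 0 0 .05 .05; 0 0 0 .1 .05'|grep -E 'xx'; python3 go.py 3
python3 -m inch '0 0 0 .05 .05; 0 0 0 .1 .05'|grep -E 'xx'; python3 go.py 3
```

```text
t 16.0 yaw 84.1 pos [ 0.5611 -0.0381  0.2496] j7 -0.38 F [ 0.6  1.2 -2.7] T [ 0.   -0.39  0.13] Mz_screw 0.126
t 16.2 yaw 78.4 pos [ 0.5611 -0.0379  0.2496] j7 -0.46 F [ 1.1  0.4 -3.1] T [ 0.08 -0.37  0.12] Mz_screw 0.116
```

```bash
python3 -m inch '0 0 0 .05 .05; 0 0 0 .1 .05'|grep -E 'xx'; python3 go.py 3
python3 -m inch '0 0 0 .05 .05; 0 0 0 .1 .05'|grep -E 'xx'; python3 go.py 3
```

```text
t 16.4 yaw 72.7 pos [ 0.5611 -0.0378  0.2495] j7 -0.55 F [ 0.6  0.5 -3.6] T [ 0.2  -0.3   0.12] Mz_screw 0.118
t 16.6 yaw 66.9 pos [ 0.5611 -0.0376  0.2495] j7 -0.63 F [ 1.6  2.1 -3.1] T [ 0.25 -0.38  0.16] Mz_screw 0.161
```

```bash
python3 -m inch '0 0 0 .04 .05; 0 0 0 .08 .05'|grep -E 'xx'; python3 go.py 3
python3 -m inch '0 0 0 .04 .05; 0 0 0 .08 .05'|grep -E 'xx'; python3 go.py 3
```

```text
t 16.8 yaw 62.4 pos [ 0.5611 -0.0375  0.2495] j7 -0.69 F [ 1.2  2.5 -2.6] T [ 0.37 -0.35  0.11] Mz_screw 0.112
t 17.0 yaw 57.8 pos [ 0.5612 -0.0374  0.2495] j7 -0.76 F [ 1.5  1.3 -3.2] T [ 0.42 -0.45  0.17] Mz_screw 0.173
```

```bash
python3 - <<'E'
from h import *
cal=arm.get_calibration("wrist");im=save("wrist","w7")
for d in arm.silhouettes("wrist","bar_1"):
    ys,xs=np.nonzero(d["region"])
    P=np.array([ray("wrist",(r,c),.081,cal)[:2] for r,c in zip(ys,xs)])
    m=P.mean(0);w,v=np.linalg.eigh(np.cov((P-m).T));a=v[:,1]
    t=(P-m)@a
    print("bar",round(d["conf"],2),len(P),"ang deg",np.round(np.degrees(np.arctan2(a[1],a[0]))%180,1),"ext",np.round([t.min(),t.max()],3), "mid",np.round(m+a*(t.min()+t.max())/2,4))
E
```

```text
bar 0.87 2216 ang deg 17.8 ext [-0.017  0.021] mid [0.4797 0.0994]
bar 0.87 3436 ang deg 81.4 ext [-0.025  0.022] mid [0.5528 0.0929]
bar 0.57 2148 ang deg 117.3 ext [-0.034  0.029] mid [ 0.56   -0.0308]
```

View pics/w7.png

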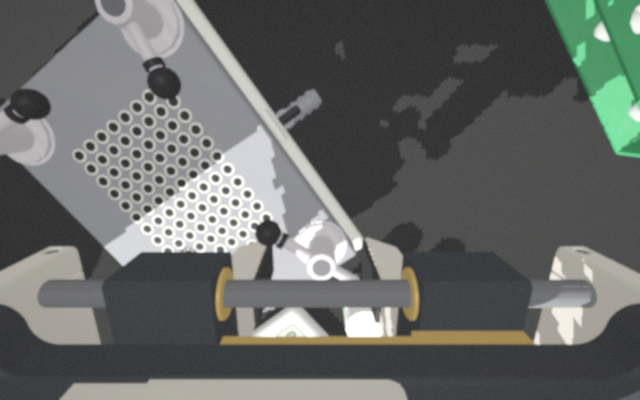

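The bar follows the fingers, now at about 117°, and the ball at (232, 267) is on the finger. I'll continue in small steps.

```bash
python3 -m inch '0 0 0 .04 .05; 0 0 0 .08 .05'|grep -E 'xx'; python3 go.py 3
python3 -m inch '0 0 0 .04 .05; 0 0 0 .08 .05'|grep -E 'xx'; python3 go.py 3
```

```text
t 17.3 yaw 53.3 pos [ 0.5612 -0.0374  0.2494] j7 -0.82 F [ 2.3  3.9 -3. ] T [ 0.78 -0.49  0.24] Mz_screw 0.242
t 17.5 yaw 48.7 pos [ 0.5613 -0.0372  0.2493] j7 -0.89 F [ 2.6  4.3 -3.3] T [ 0.85 -0.6   0.24] Mz_screw 0.241
```

Torque is rising, so the corner is on its stop.

```bash
python3 -m inch '0 0 0 .04 .05; 0 0 0 .08 .05'|grep -E 'xx'; python3 go.py 3
python3 -m inch '0 0 0 .025 .05; 0 0 0 .05 .05'|grep -E 'xx'; python3 go.py 3
```

```text
t 17.7 yaw 44.1 pos [ 0.5614 -0.0371  0.2493] j7 -0.96 F [ 2.7  3.9 -4.6] T [ 0.87 -0.75  0.28] Mz_screw 0.273
t 17.9 yaw 41.3 pos [ 0.5614 -0.0371  0.2493] j7 -1.0 F [ 3.7  4.2 -5.6] T [ 0.98 -0.82  0.26] Mz_screw 0.26
```

```bash
python3 -m inch '0 0 0 .04 .05; 0 0 0 .08 .05'|grep -E 'xx'; python3 go.py 3
python3 -m inch '0 0 0 .025 .05; 0 0 0 .05 .05'|grep -E 'xx'; python3 go.py 3
```

```text
t 18.1 yaw 36.7 pos [ 0.5615 -0.037   0.2492] j7 -1.06 F [ 4.4  5.7 -5.1] T [ 1.03 -0.93  0.21] Mz_screw 0.208
t 18.3 yaw 33.9 pos [ 0.5616 -0.0369  0.2492] j7 -1.1 F [ 4.5  5.1 -6.9] T [ 1.1  -1.04  0.31] Mz_screw 0.305
```

```bash
python3 -m inch '0 0 0 .025 .05; 0 0 0 .05 .05'|grep -E 'xx'; python3 go.py 3
python3 -m inch '0 0 0 .025 .05; 0 0 0 .05 .05'|grep -E 'xx'; python3 go.py 3
```

```text
t 18.5 yaw 31.0 pos [ 0.5617 -0.0369  0.2492] j7 -1.14 F [ 5.4  3.9 -6.5] T [ 1.05 -1.15  0.29] Mz_screw 0.278
t 18.7 yaw 28.1 pos [ 0.5617 -0.0369  0.2492] j7 -1.18 F [ 4.9  3.6 -7.7] T [ 1.12 -1.19  0.29] Mz_screw 0.285
```

```bash
cat > bars.py <<'E'
from h import *
cal=arm.get_calibration("wrist");im=arm.get_image("wrist")
for n in ("bar_1","screw_1"):
  for d in arm.silhouettes("wrist",n):
    ys,xs=np.nonzero(d["region"])
    P=np.array([ray("wrist",(r,c),.081 if n=="bar_1" else .06,cal)[:2] for r,c in zip(ys,xs)])
    m=P.mean(0);w,v=np.linalg.eigh(np.cov((P-m).T));a=v[:,1]
    t=(P-m)@a
    print(n,round(d["conf"],2),len(P),"ang deg",np.round(np.degrees(np.arctan2(a[1],a[0]))%180,1),"ext",np.round([t.min(),t.max()],3), "mid",np.round(m+a*(t.min()+t.max())/2,4))
cv2.imwrite("pics/last.png",im[:,:,::-1])
E
python3 bars.py; python3 go.py 3; python3 - <<'E'
import cv2,numpy as np
a=cv2.imread("pics/w7.png")[200:340,220:420];b=cv2.imread("pics/last.png")[200:340,220:420]
cv2.imwrite("pics/cmp.png",np.hstack([cv2.resize(x,None,fx=2,fy=2) for x in (a,b)]))
E
```

```text
bar_1 0.83 369 ang deg 142.3 ext [-0.01  0.01] mid [0.4924 0.1051]
bar_1 0.82 2320 ang deg 87.9 ext [-0.035  0.029] mid [ 0.5641 -0.0304]
bar_1 0.61 3645 ang deg 84.8 ext [-0.031  0.031] mid [0.5544 0.1006]
screw_1 0.96 389 ang deg 146.5 ext [-0.011  0.011] mid [0.4723 0.1205]
screw_1 0.96 3039 ang deg 91.2 ext [-0.039  0.035] mid [ 0.5584 -0.035 ]
screw_1 0.66 4744 ang deg 89.7 ext [-0.033  0.037] mid [0.5473 0.1144]
t 18.85 yaw 28.2 pos [ 0.5617 -0.0369  0.2493] j7 -1.18 F [ 5.3  3.9 -5.4] T [ 1.05 -1.    0.19] Mz_screw 0.185
```

View pics/cmp.png

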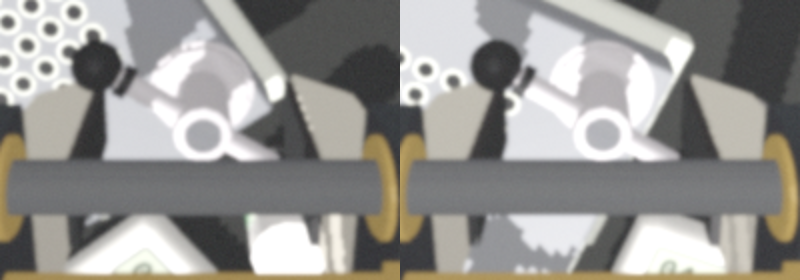

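The bar still follows the fingers in both views: the ball sits at the finger and the offset angle is the same. The angle and torque disagree somewhat, so I'll measure from the pictures how far the hub has sunk.

```bash
python3 - <<'E'
from h import *
cal=arm.get_calibration("wrist");p=np.array([.5614,-.0375])
for z in (.086,.088,.090): print(z,np.round(proj("wrist",[*p,z],cal),2))
print("xy sens",np.round(proj("wrist",[p[0]+.001,p[1],.088],cal),2))
def ring(f):
    im=cv2.imread(f"pics/{f}.png")[225:285,280:360]
    g=cv2.cvtColor(cv2.resize(im,None,fx=4,fy=4,interpolation=cv2.INTER_CUBIC),cv2.COLOR_BGR2GRAY)
    c=cv2.HoughCircles(cv2.medianBlur(g,5),cv2.HOUGH_GRADIENT,1.2,100,param1=80,param2=20,minRadius=20,maxRadius=70)
    return None if c is None else np.round(c[0][:3]/4+[280,225,0],2)
for f in ("w3","w7","last"): print(f,ring(f))
a=cv2.imread("pics/w7.png",0);b=cv2.imread("pics/last.png",0)
up=lambda x:cv2.resize(x,None,fx=4,fy=4,interpolation=cv2.INTER_CUBIC)
T=up(a[250:279,303:337]);S=up(b[240:289,293:347])
r=cv2.matchTemplate(S,T,cv2.TM_CCOEFF_NORMED);_,v,_,l=cv2.minMaxLoc(r);print("shift col,row",(l[0]/4-10),(l[1]/4-10),v)
print(arm.observe()['joint_efforts'].round(2))
E
```

```text
0.086 [267.49 318.44]
0.088 [269.35 318.46]
0.09 [271.27 318.47]
xy sens [267.83 319.37]
w3 [[321.25 264.45  16.34]
 [297.25 243.15  11.54]]
w7 [[321.55 268.05   8.54]
 [344.35 250.95   9.89]
 [302.35 241.35   7.97]]
last [[321.55 264.15  10.97]
 [343.45 246.45  10.19]
 [295.15 242.25  14.12]]
shift col,row -0.25 -0.25 0.9486879110336304
[  2.67 -66.94   1.57 -22.     0.84   1.66  -0.3 ]
```

Since that last check the hub has sunk only slightly (about 0.25 mm), and the torque is near 0.29 N m, inside the tight band. I'll leave screw 3 there and go to screw 1.

```bash
python3 -m inch '0 0 0 -.1 .05; 0 0 -.05 -.2 .05; 0 0 -.052 -.35 .05; 0 0 -.052 -.5 .05'|grep xx; python3 go.py 1 140 .302
```

```text
t 19.25 yaw 57.1 pos [ 0.5613 -0.0383  0.3031] j7 -0.74 F [-0.9  0.6  0.1] T [-0.05 -0.04 -0.03] Mz_screw -0.087
shift [ 0.0629 -0.1646  0.0007] roll -1.448
```

```bash
python3 -m inch '.016 -.041 0 -.15 .05; .032 -.082 0 -.3 .05; .048 -.123 0 -.45 .05; .063 -.1645 0 -.6 .05; .063 -.1645 0 -.75 .05'|grep xx
python3 -m inch '0 0 0 -.15 .05; 0 0 0 -.3 .05;0 0 0 -.45 .05;0 0 0 -.6 .05;0 0 0 -.69 .05'|grep xx; python3 -m inch '0 0 0 0 .05'|grep xx;  python3 bars.py; python3 go.py 1 140 .249
```

```text
bar_1 0.63 1655 ang deg 176.7 ext [-0.042  0.039] mid [0.459  0.1042]
bar_1 0.5 252 ang deg 59.5 ext [-0.009  0.008] mid [0.5488 0.0791]
screw_1 0.79 2116 ang deg 175.7 ext [-0.048  0.041] mid [0.4653 0.1007]
screw_1 0.6 254 ang deg 65.3 ext [-0.01   0.009] mid [0.5645 0.0711]
t 20.5 yaw 138.9 pos [0.4583 0.1047 0.301 ] j7 0.19 F [-0.  -0.1  0. ] T [-0.02 -0.18  0.01] Mz_screw 0.012
shift [ 0.0003 -0.0011  0.052 ] roll -0.018
```

```bash
python3 -m inch '0 -.001 .026 0 .05; 0 -.001 .052 0 .05; 0 -.001 .052 .1 .05; 0 -.001 .052 .2 .05;0 -.001 .052 .3 .05'|grep xx; python3 go.py 1
for i in 1; do python3 -m inch '0 0 0 .06 .05; 0 0 0 .12 .05'|grep xx; python3 go.py 1; python3 -m inch '0 0 0 .06 .05; 0 0 0 .12 .05'|grep xx; python3 go.py 1;python3 -m inch '0 0 0 .06 .05; 0 0 0 .12 .05'|grep xx; python3 go.py 1; done
```

```text
t 21.0 yaw 121.5 pos [0.4576 0.1041 0.2486] j7 -0.13 F [ 0.6 -0.1  0.8] T [-0.01 -0.13 -0.02] Mz_screw -0.019
t 21.2 yaw 114.8 pos [0.4575 0.1038 0.2488] j7 -0.23 F [-0.9 -1.1 -1.8] T [-0.15 -0.2   0.12] Mz_screw 0.116
t 21.4 yaw 107.9 pos [0.4575 0.104  0.2487] j7 -0.33 F [-0.4 -0.2 -2.1] T [ 0.06 -0.17  0.11] Mz_screw 0.112
t 21.6 yaw 101.0 pos [0.4574 0.1041 0.2487] j7 -0.43 F [-1.3  0.8 -3.5] T [ 0.22 -0.06  0.08] Mz_screw 0.079
```

```bash
python3 -m inch '0 0 0 .06 .05; 0 0 0 .12 .05'|grep xx; python3 go.py 1; python3 -m inch '0 0 0 .06 .05; 0 0 0 .12 .05'|grep xx; python3 go.py 1;python3 -m inch '0 0 0 .06 .05; 0 0 0 .12 .05'|grep xx; python3 go.py 1
```

```text
t 21.8 yaw 94.2 pos [0.4573 0.1043 0.2486] j7 -0.53 F [-0.1  1.7 -2.5] T [0.33 0.05 0.18] Mz_screw 0.176
t 22.0 yaw 87.3 pos [0.4573 0.1045 0.2487] j7 -0.63 F [-0.7  1.5 -4.3] T [ 0.49 -0.08  0.15] Mz_screw 0.152
t 22.2 yaw 80.4 pos [0.4574 0.1047 0.2487] j7 -0.73 F [ 0.   2.5 -4.2] T [ 0.72 -0.02  0.18] Mz_screw 0.178
```

```bash
python3 -m inch '0 0 0 .06 .05; 0 0 0 .12 .05'|grep xx; python3 go.py 1; python3 -m inch '0 0 0 .05 .05; 0 0 0 .1 .05'|grep xx; python3 go.py 1
```

```text
t 22.4 yaw 73.6 pos [0.4574 0.1049 0.2486] j7 -0.83 F [ 0.5  4.4 -5.9] T [ 0.92 -0.03  0.19] Mz_screw 0.194
t 22.6 yaw 67.9 pos [0.4575 0.105  0.2486] j7 -0.91 F [ 0.7  4.5 -6. ] T [ 1.02 -0.15  0.22] Mz_screw 0.217
```

```bash
python3 -m inch '0 0 0 .05 .05; 0 0 0 .1 .05'|grep xx; python3 go.py 1; python3 -m inch '0 0 0 .05 .05; 0 0 0 .1 .05'|grep xx; python3 go.py 1
```

```text
t 22.8 yaw 62.2 pos [0.4575 0.1052 0.2486] j7 -0.99 F [ 1.3  5.5 -8.6] T [ 1.18 -0.31  0.3 ] Mz_screw 0.297
t 23.0 yaw 56.5 pos [0.4576 0.1053 0.2486] j7 -1.07 F [ 1.7  4.8 -7.6] T [ 1.28 -0.37  0.29] Mz_screw 0.288
```

```bash
python3 -m inch '0 0 0 .05 .05'|grep xx; python3 go.py 1; python3 -m inch '0 0 0 .05 .05'|grep xx; python3 go.py 1;  python3 bars.py
```

```text
t 23.1 yaw 53.6 pos [0.4576 0.1054 0.2486] j7 -1.12 F [ 2.9  5.8 -9.5] T [ 1.33 -0.41  0.32] Mz_screw 0.318
t 23.2 yaw 50.7 pos [0.4577 0.1055 0.2486] j7 -1.16 F [ 1.2  6.5 -9.5] T [ 1.44 -0.42  0.3 ] Mz_screw 0.3
bar_1 0.89 2208 ang deg 110.8 ext [-0.034  0.029] mid [0.4572 0.1125]
bar_1 0.68 4197 ang deg 82.9 ext [-0.044  0.038] mid [0.5537 0.1084]
screw_1 0.81 5319 ang deg 84.2 ext [-0.052  0.042] mid [0.5582 0.1003]
screw_1 0.67 3051 ang deg 115.1 ext [-0.039  0.035] mid [0.4535 0.1061]
```

```bash
python3 -m inch '0 0 0 .05 .05;0 0 0 .1 .05'|grep xx; python3 go.py 1; python3 -m inch '0 0 0 -.1 .05; 0 0 -.05 -.15 .05; 0 0 -.052 -.15 .05'|grep xx; python3 go.py 2 66 .302
```

```text
t 23.55 yaw 45.1 pos [0.458  0.1053 0.249 ] j7 -1.24 F [ 3.2  7.1 -6.7] T [ 1.64 -0.49  0.39] Mz_screw 0.39
t 23.85 yaw 53.7 pos [0.459  0.1044 0.3048] j7 -1.08 F [ 1.6  0.4 -0.1] T [ 0.03 -0.11 -0.02] Mz_screw -0.263
shift [-0.1159  0.0925  0.0026] roll -0.214
```

```bash
python3 -m inch '-.037 .03 0 -.05 .05; -.074 .06 0 -.1 .05; -.116 .0925 0 -.2 .05; -.116 .0925 0 -.2 .05; -.116 .0925 0 -.2 .05'|grep xx; python3 -m inch '0 0 0 0 .05'|grep xx;  python3 bars.py; python3 go.py 2 65 .248
```

```text
bar_1 0.75 1760 ang deg 102.9 ext [-0.042  0.039] mid [ 0.4664 -0.0443]
bar_1 0.73 2177 ang deg 86.8 ext [-0.042  0.038] mid [ 0.5605 -0.0385]
bar_1 0.69 1747 ang deg 103.1 ext [-0.027  0.025] mid [0.462  0.0901]
screw_1 0.76 2713 ang deg 88.1 ext [-0.048  0.04 ] mid [ 0.5653 -0.045 ]
screw_1 0.72 2138 ang deg 102.0 ext [-0.049  0.041] mid [ 0.465  -0.0515]
screw_1 0.66 2624 ang deg 101.8 ext [-0.031  0.026] mid [0.4593 0.0967]
t 24.6 yaw 65.3 pos [ 0.4635 -0.0427  0.3008] j7 -0.56 F [ 0.  -0.1  0.3] T [-0.03 -0.06  0.04] Mz_screw 0.039
shift [-0.0004  0.0019  0.0528] roll 0.005
```

```bash
python3 -m inch '0 .002 .026 0 .05; 0 .002 .052 0 .05; 0 .002 .052 .1 .05; 0 .002 .052 .2 .05;0 .002 .052 .3 .05'|grep xx; python3 go.py 2
python3 -m inch '0 0 0 .06 .05; 0 0 0 .12 .05;0 0 0 .18 .05'|grep xx; python3 go.py 2; python3 -m inch '0 0 0 .06 .05; 0 0 0 .12 .05;0 0 0 .18 .05'|grep xx; python3 go.py 2;python3 -m inch '0 0 0 .06 .05; 0 0 0 .12 .05;0 0 0 .18 .05'|grep xx; python3 go.py 2
```

```text
t 25.1 yaw 47.8 pos [ 0.4654 -0.0438  0.2485] j7 -0.84 F [ 1.4  1.2 -2.6] T [ 0.32 -0.32  0.07] Mz_screw 0.066
t 25.4 yaw 37.6 pos [ 0.4657 -0.0434  0.2488] j7 -0.99 F [ 1.1  1.6 -1.6] T [ 0.4  -0.35  0.08] Mz_screw 0.08
t 25.7 yaw 27.3 pos [ 0.4658 -0.0434  0.2488] j7 -1.14 F [ 1.9  2.  -1.6] T [ 0.42 -0.41  0.  ] Mz_screw 0.001
t 26.0 yaw 17.0 pos [ 0.4659 -0.0434  0.2488] j7 -1.29 F [ 3.   0.7 -1.8] T [ 0.48 -0.49  0.06] Mz_screw 0.059
```

```bash
python3 -m inch '0 0 0 .06 .05; 0 0 0 .12 .05;0 0 0 .18 .05'|grep xx; python3 go.py 2; python3 -m inch '0 0 0 .06 .05; 0 0 0 .12 .05'|grep xx; python3 go.py 2;python3 -m inch '0 0 0 .05 .05; 0 0 0 .1 .05'|grep xx; python3 go.py 2
```

```text
t 26.3 yaw 6.7 pos [ 0.4663 -0.0434  0.2489] j7 -1.44 F [ 4.4  0.9 -4. ] T [ 0.33 -0.92  0.09] Mz_screw 0.086
t 26.5 yaw -0.2 pos [ 0.4665 -0.0435  0.249 ] j7 -1.53 F [ 4.7  1.7 -3.6] T [ 0.26 -1.    0.14] Mz_screw 0.137
t 26.7 yaw -5.9 pos [ 0.4666 -0.0435  0.249 ] j7 -1.61 F [ 5.2  0.8 -4.1] T [ 0.3  -1.11  0.2 ] Mz_screw 0.199
```

```bash
python3 -m inch '0 0 0 .05 .05; 0 0 0 .1 .05'|grep xx; python3 go.py 2; python3 -m inch '0 0 0 .05 .05'|grep xx; python3 go.py 2
```

```text
t 26.9 yaw -11.6 pos [ 0.4666 -0.0435  0.2489] j7 -1.7 F [ 4.9  0.6 -5.6] T [ 0.35 -1.2   0.19] Mz_screw 0.194
t 27.0 yaw -14.5 pos [ 0.4666 -0.0435  0.2489] j7 -1.74 F [ 6.5  0.9 -5.7] T [ 0.32 -1.27  0.25] Mz_screw 0.247
```

```bash
python3 -m inch '0 0 0 .05 .05; 0 0 0 .1 .05'|grep xx; python3 go.py 2; python3 -m inch '0 0 0 .05 .05'|grep xx; python3 go.py 2
```

```text
t 27.2 yaw -20.2 pos [ 0.4666 -0.0435  0.2489] j7 -1.82 F [ 4.3  0.4 -6. ] T [ 0.26 -1.25  0.32] Mz_screw 0.32
t 27.3 yaw -23.0 pos [ 0.4666 -0.0435  0.2489] j7 -1.86 F [ 5.4  0.5 -5.9] T [ 0.29 -1.24  0.33] Mz_screw 0.333
```

```bash
python3 -m inch '0 0 0 .05 .05'|grep xx; python3 go.py 2; python3 -m inch '0 0 0 .05 .05'|grep xx; python3 go.py 2
```

```text
t 27.4 yaw -25.9 pos [ 0.4666 -0.0435  0.2489] j7 -1.9 F [ 5.4  0.1 -6.8] T [ 0.27 -1.26  0.31] Mz_screw 0.309
t 27.5 yaw -28.8 pos [ 0.4666 -0.0435  0.2488] j7 -1.94 F [ 5.6  0.6 -7.5] T [ 0.31 -1.28  0.32] Mz_screw 0.319
```

```bash
python3 -m inch '0 0 0 -.1 .05; 0 0 -.05 -.2 .05; 0 0 -.056 -.35 .05; 0 0 -.056 -.5 .05;0 0 -.056 -.65 .05'|grep xx;python3 -m inch '0 0 0 -.15 .05; 0 0 0 -.3 .05;0 0 0 -.45 .05;0 0 0 -.6 .05;0 0 0 -.75 .05'|grep xx
python3 go.py 4 106 .303
```

```text
t 28.5 yaw 51.8 pos [ 0.4653 -0.0438  0.3047] j7 -0.72 F [ 0.4 -0.6 -0.2] T [-0.05 -0.07 -0.02] Mz_screw 0.087
shift [ 0.1745 -0.0252  0.0018] roll -0.945
```

```bash
python3 -m inch '.044 -.0063 0 -.15 .05; .088 -.0126 0 -.3 .05; .132 -.019 0 -.45 .05; .1745 -.025 0 -.6 .05; .1745 -.025 0 -.75 .05'|grep xx
python3 -m inch '0 0 0 -.15 .05; 0 0 0 -.3 .05;0 0 0 -.45 .05;0 0 0 -.6 .05;0 0 0 -.75 .05'|grep xx
python3 -m inch '0 0 0 -.15 .05; 0 0 0 -.3 .05;0 0 0 -.45 .05;0 0 0 -.6 .05;0 0 0 -.75 .05'|grep xx
python3 -m inch '0 0 0 -.15 .05; 0 0 0 -.3 .05;0 0 0 -.45 .05;0 0 0 -.6 .05;0 0 0 -.75 .05'|grep xx
python3 -m inch '0 0 0 -.05 .05;0 0 0 -.05 .05'|grep xx
python3 bars.py; python3 go.py 4 227 .248
```

```text
bar_1 0.92 2016 ang deg 102.8 ext [-0.038  0.041] mid [0.4591 0.1039]
bar_1 0.92 2589 ang deg 87.7 ext [-0.039  0.041] mid [ 0.5608 -0.0384]
bar_1 0.91 425 ang deg 128.2 ext [-0.007  0.007] mid [ 0.496  -0.0262]
bar_1 0.6 1706 ang deg 81.5 ext [-0.039  0.042] mid [0.5543 0.1099]
screw_1 0.91 449 ang deg 129.0 ext [-0.008  0.008] mid [ 0.4959 -0.0343]
screw_1 0.88 2506 ang deg 103.8 ext [-0.041  0.047] mid [0.4559 0.1099]
screw_1 0.63 3250 ang deg 89.8 ext [-0.046  0.043] mid [ 0.5651 -0.0477]
screw_1 0.59 1872 ang deg 80.5 ext [-0.04   0.048] mid [0.5582 0.1162]
t 30.85 yaw -133.9 pos [0.5545 0.1075 0.3047] j7 1.62 F [ 0.5  0.7 -0.4] T [ 0.14 -0.12 -0.01] Mz_screw -0.007
shift [-0.0003  0.0019  0.0567] roll -0.016
```

```bash
python3 -m inch '0 .002 .028 0 .05; 0 .002 .056 0 .05; 0 .002 .056 .1 .05; 0 .002 .056 .2 .05;0 .002 .056 .3 .05'|grep xx; python3 go.py 4
python3 -m inch '0 0 0 .08 .05; 0 0 0 .16 .05;0 0 0 .24 .05'|grep xx; python3 go.py 4; python3 -m inch '0 0 0 .06 .05; 0 0 0 .12 .05;0 0 0 .18 .05'|grep xx; python3 go.py 4;python3 -m inch '0 0 0 .06 .05; 0 0 0 .12 .05;0 0 0 .18 .05'|grep xx; python3 go.py 4
```

```text
t 31.35 yaw -151.3 pos [0.5532 0.1086 0.2485] j7 1.31 F [ 2.  -0.2 -0.9] T [ 0.24 -0.5   0.05] Mz_screw 0.051
t 31.65 yaw -165.0 pos [0.5535 0.1087 0.249 ] j7 1.11 F [ 2.1  1.6 -1.4] T [ 0.29 -0.59  0.05] Mz_screw 0.048
t 31.95 yaw -175.3 pos [0.5536 0.1087 0.249 ] j7 0.96 F [ 2.1  1.3 -1.1] T [ 0.24 -0.58  0.04] Mz_screw 0.045
t 32.25 yaw 174.4 pos [0.5536 0.1086 0.249 ] j7 0.81 F [ 1.9  0.  -1.6] T [ 0.24 -0.59  0.04] Mz_screw 0.045
```

```bash
python3 -m inch '0 0 0 .06 .05; 0 0 0 .12 .05'|grep xx; python3 go.py 4;python3 -m inch '0 0 0 .06 .05; 0 0 0 .12 .05'|grep xx; python3 go.py 4
```

```text
t 32.45 yaw 167.5 pos [0.5536 0.1086 0.249 ] j7 0.71 F [ 2.1  0.4 -2.4] T [ 0.15 -0.72  0.07] Mz_screw 0.075
t 32.65 yaw 160.6 pos [0.5538 0.1084 0.249 ] j7 0.61 F [ 3.8  0.3 -2.2] T [ 0.02 -0.9   0.06] Mz_screw 0.059
```

```bash
python3 -m inch '0 0 0 .06 .05; 0 0 0 .12 .05'|grep xx; python3 go.py 4;python3 -m inch '0 0 0 .05 .05; 0 0 0 .1 .05'|grep xx; python3 go.py 4
```

```text
t 32.85 yaw 153.7 pos [0.554  0.1082 0.249 ] j7 0.51 F [ 4.  -1.1 -3.2] T [-0.11 -1.03  0.11] Mz_screw 0.115
t 33.05 yaw 148.0 pos [0.5539 0.1082 0.2489] j7 0.43 F [ 3.8 -1.8 -3.4] T [-0.06 -1.08  0.17] Mz_screw 0.176
```

```bash
python3 -m inch '0 0 0 .05 .05; 0 0 0 .1 .05'|grep xx; python3 go.py 4;python3 -m inch '0 0 0 .05 .05'|grep xx; python3 go.py 4
```

```text
t 33.25 yaw 142.3 pos [0.5538 0.1083 0.2489] j7 0.34 F [ 3.6 -0.  -4. ] T [-0.05 -1.05  0.15] Mz_screw 0.151
t 33.35 yaw 139.4 pos [0.5538 0.1084 0.2488] j7 0.3 F [ 4.  -0.5 -4.9] T [-0.09 -0.99  0.2 ] Mz_screw 0.2
```

```bash
python3 -m inch '0 0 0 .05 .05; 0 0 0 .1 .05'|grep xx; python3 go.py 4;python3 -m inch '0 0 0 .05 .05'|grep xx; python3 go.py 4
```

```text
t 33.55 yaw 133.7 pos [0.5537 0.1085 0.2488] j7 0.22 F [ 2.8 -0.7 -4.5] T [ 0.04 -1.04  0.32] Mz_screw 0.324
t 33.65 yaw 130.9 pos [0.5537 0.1085 0.2488] j7 0.18 F [ 3.8  0.7 -5.4] T [ 0.02 -0.95  0.27] Mz_screw 0.274
```

```bash
python3 -m inch '0 0 0 .05 .05; 0 0 0 .1 .05'|grep xx; python3 go.py 4;python3 -m inch '0 0 0 .05 .05'|grep xx; python3 go.py 4
```

```text
t 33.85 yaw 125.1 pos [0.5536 0.1086 0.2487] j7 0.1 F [ 3.9  1.  -4.7] T [ 0.09 -0.92  0.28] Mz_screw 0.282
t 33.95 yaw 122.3 pos [0.5536 0.1087 0.2487] j7 0.05 F [ 3.   0.1 -5.2] T [ 0.12 -0.87  0.3 ] Mz_screw 0.306
```

```bash
python3 -m inch '0 0 0 .05 .05; 0 0 0 .1 .05'|grep xx; python3 go.py 4; python3 -m inch '0 0 0 -.1 .05; 0 0 -.05 -.15 .05; 0 0 -.056 -.15 .05'|grep xx; python3 go.py 3 47 .304
```

```text
t 34.15 yaw 116.6 pos [0.5536 0.1087 0.2486] j7 -0.03 F [ 2.8  0.1 -5. ] T [ 0.21 -0.91  0.37] Mz_screw 0.37
t 34.45 yaw 125.3 pos [0.5545 0.1094 0.3091] j7 0.13 F [0.1 0.6 1.1] T [ 0.05 -0.17 -0.  ] Mz_screw -0.022
shift [-0.1246 -0.0804  0.0049] roll 1.367
```

A quick re-check of screw 3, which was seated first, before the template was level.

```bash
python3 -m inch '-.04 -.026 0 .13 .05; -.08 -.052 0 .27 .05; -.1245 -.080 0 .4 .05; -.1245 -.08 0 .54 .05; -.1245 -.08 0 .68 .05'|grep xx; python3 -m inch '0 0 0 .15 .05; 0 0 0 .3 .05;0 0 0 .45 .05;0 0 0 .6 .05;0 0 0 .67 .05'|grep xx;python3 -m inch '0 0 0 0 .05'|grep xx; python3 bars.py; python3 go.py 3 48 .248
```

```text
bar_1 0.77 2314 ang deg 105.6 ext [-0.04   0.041] mid [0.4609 0.1047]
bar_1 0.62 2679 ang deg 173.9 ext [-0.038  0.042] mid [0.5541 0.1078]
bar_1 0.58 1455 ang deg 85.7 ext [-0.042  0.037] mid [ 0.5624 -0.0384]
screw_1 0.93 3110 ang deg 109.9 ext [-0.042  0.049] mid [0.4476 0.1144]
screw_1 0.64 3366 ang deg 172.5 ext [-0.041  0.048] mid [0.5482 0.1145]
screw_1 0.59 1989 ang deg 85.2 ext [-0.048  0.04 ] mid [ 0.5593 -0.0445]
t 35.7 yaw 48.1 pos [ 0.5598 -0.0394  0.3049] j7 -0.76 F [ 0.4 -0.7 -0.4] T [-0.   -0.03 -0.03] Mz_screw -0.026
shift [0.0012 0.0005 0.0569] roll 0.001
```

```bash
python3 -m inch '.001 .0005 .028 0 .05; .001 .0005 .056 0 .05; .001 .0005 .056 .1 .05; .001 .0005 .056 .2 .05;.001 .0005 .056 .28 .05'|grep xx; python3 go.py 3
python3 -m inch '0 0 0 .05 .05; 0 0 0 .1 .05'|grep xx; python3 go.py 3; python3 -m inch '0 0 0 .05 .05'|grep xx; python3 go.py 3
```

```text
t 36.2 yaw 31.7 pos [ 0.5612 -0.0392  0.2485] j7 -1.0 F [ 5.5  0.9 -5.1] T [ 0.37 -1.11  0.1 ] Mz_screw 0.106
t 36.4 yaw 26.2 pos [ 0.5623 -0.0387  0.249 ] j7 -1.08 F [ 7.1  1.  -6.4] T [ 0.36 -1.41  0.29] Mz_screw 0.289
t 36.5 yaw 23.3 pos [ 0.5623 -0.0387  0.249 ] j7 -1.12 F [ 6.6  1.1 -5.3] T [ 0.35 -1.4   0.4 ] Mz_screw 0.405
```

All four screws are at roughly 0.32–0.40 N m. I'll lift clear and hand in.

```bash
python3 -m inch '0 0 0 -.1 .05; 0 0 -.05 -.1 .05; 0 0 -.1 -.1 .05; 0 0 -.1 -.1 .05; 0 0 -.1 -.1 .05'; python3 -c "
from cell import arm
print(arm.sign_off())"
```

```text
clock: 37.0
position: [0.5612, -0.0393, 0.3501]
ee_rot: [3.04, 0.789, 0.005]
force: [-0.7, -0.3, -1.1]
width: 0.549
gripper_force: 0.0
the job is handed in; nothing more can be done
None
```

I clamped the template crosswise in two rounds, with the last torque readings at about 0.32–0.40 N m on all four screws, and handed the job in at 37 s; sign-off gave no verdict. I did not measure the template's height or tilt directly. Bars 1 and 3 turned further than the stated clearance and thread lead would predict, so I judged tightness by torque alone.

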